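# Offcut through the sprung flap

### The arm

A 6-joint arm with a two-finger parallel gripper is mounted at the origin on a cart in front of the work surface, level with it; the furniture and walls round the work are solid. World frame = base frame: x ahead of the robot, y to its left, z up, the work surface at z = 0. Lengths are in m, angles in degrees, forces in N, time in s.
With the tool pointing down it reaches from about 0.375 to 0.9 m from the base axis. Payload 3.1 kg.
Tool frame: the origin (TCP) lies at the very end of the fingers, on their centre line; the grasp point (between the pads) lies 19 mm behind it; z points along the fingers, y is the line along which they close (so a half turn about z gives the same grasp; the last joint's range is limited). The gripper opens to 87 mm and grips with 3 to 60 N. Pads are 19 mm wide; open, the fingers measure 117 mm over their backs; the gripper's body (75 mm by 190 mm) begins 51 mm behind the grasp point.
Start: joints at [64.429, 30.224, 82.088, -0, 67.689, -10.227], TCP at [0.165, 0.603, 0.223] pointing down, gripper open.
Joint ranges: [-176.69, 176.69], [-43.24, 126.21], [12.49, 139.97], [-82, 262], [0, 151.66], [-163.58, 163.58]. Speed limits (degrees/s): [159.86, 159.86, 180, 180, 180, 180].

### API

Orientations are given as a 3x3 rotation matrix whose columns are the frame's x, y, z axes.
In Python, from rig import readout, cams, bot gives the robot as it stands.
- The arm moves only by the shell command python3 -m inch 'ROWS'. ROWS is JSON, a list of rows, each a list of 5 numbers: the shift along the world's x, y, z in cm, then the turn about the world's z in degrees, then the finger opening in cm, from 0 to 8.7. In form: [[dx, dy, dz, twist, fingers], ...]. A call has 1 to 10 rows; each row is the pose to reach, as a shift and turn from the pose commanded when the call began; what a row does not reach only later rows make up. A row lasts 1/12 s, in which the tool goes at most 41.7 mm and 7.16 degrees, less where a joint would pass 70% of its speed; a pose out of reach is approached as far as the arm can. A call with a gripper value outside its range is refused whole. The fingers move at their own pace and stop on an object; the grip force is fixed at half the most. Time passes only in rows, so rows that repeat a pose let the fingers close. It gives the time, the measured TCP pose, the force, the opening and the grip force at its end, in the units of the state.
- readout.read_state(): the state, without advancing time (a new reading comes with each control period).
- cams.capture(name): name is "scene" or "side" or "wrist"; returns a dict with "image" (480x640x3 uint8, blue, green, red), "intrinsics" (3x3 intrinsics, pixels), "xyz" and "rotation" of the camera in the world; the wrist camera has in their place "tool_from_camera" (4x4, takes a point from camera to tool coordinates, whose origin is the TCP and whose axes are the flange's). Camera axes: x right, y down, z forward; pixel columns grow to the right and rows downward; lengths in m; the calibration is good to about 2 mm. A picture is of the moment at which its call begins: read the wrist's pose just before it. There is no depth.
- bot.hand_in(): hands the job in; it is judged then, once.
The state is a dict: "time_s": time; "joint_positions": joint angles; "qvel": joint speeds; "tau": joint torques, N m; "position": TCP position; "tcp_rot": TCP orientation; "force": force on the tool from outside, world axes, zero at the start; "moment": the same for the moment, N m; "opening": opening from 0.0 (shut) to 1.0 (fully open); "grasp_force": force on a finger pad.
Only numpy, scipy, OpenCV 4.12 (cv2) and the standard library are available. Lean on these libraries where they do the work, as an engineer would, in place of code of your own. Each camera call takes 0.05 s, during which the arm holds its last target. There are 200 camera calls.

### The job

Get the aluminium offcut that lies on the landing of the grey scrap box into the box: push the orange sprung flap open with one fingertip and, while that finger holds it open, push the offcut through with the other finger until it drops into the bin, then let the flap close behind it. Only push the offcut, do not lift or carry it, and leave the other things on the bench where they are.

Things in the scene. Friction and masses are not known exactly. Their poses are not given: they have to be found in the camera images.
- scrap_box: Grey sheet-steel scrap box, 300 x 136 mm, fixed on the bench, open-topped: a raised landing, then the flap, then the bin. Origin at bench height under the middle of the landing's far end; x points from landing into bin, y left, z up. Side walls (inner faces y = +65 and -65 mm) run from x = -140 to 160 and, like the far wall (inner face x = 157), reach z = 88 mm.
- flap (a joint): Upright orange flap, 4 mm thick, across the channel just past the landing's end. Side-hung on a pin at its left end, it swings only into the bin like a small door. 0 = shut (near face at scrap_box x = 1 mm), 1.57 = along the left wall, stop 1.6 rad. A spring shuts it: 0.1 Nm about the pin when shut, 0.22 Nm wide open, so a finger 25 mm from the pin needs 4 to 10 N.
- flap_hinge (a point): Axis of the flap's hinge pin (upright), at half the flap's height: scrap_box x = 3, y = 61, z = 85 mm. The pin ends in a bracket on the left wall, top at z = 111 mm.
- flap_edge (a point): Free right-hand edge of the flap, at half its height; moves with the flap, 120 mm from the hinge axis. The flap spans z = 63 to 107 mm (3 to 47 mm over the landing).
- offcut: Bright aluminium T-profile offcut, 50 x 40 x 30 mm, 40 to 85 g, on the landing before the flap, right of the middle. Flange 50 x 40 x 6 mm lies flat; along its centre a web 50 long, 12 thick stands to 30 mm. Origin: centre of the underside; x along the 50 mm web, y across, z up. Its x lies across the channel within 0.25 rad, its centre 30 to 47 mm before the landing's end.
- wood_block: Bystander: wooden block 45 x 75 x 28 mm on the bench left of the scrap box, origin centre of its underside. Leave alone.
- tape_roll: Bystander: black tape roll 68 mm across, 18 mm high, lying on the bench right of the scrap box, origin centre of its underside. Leave alone.
- screw_jar: Bystander: small clear jar with grey lid, 59 mm across, 80 mm high, standing at the back left, origin centre of its underside. Leave alone.
- oil_bottle: Bystander: brown bottle with green cap, 49 mm across, 80 mm high, standing at the back right, origin centre of its underside. Leave alone.
- landing_end (a point): Middle of the landing's far edge, on its surface. The landing is a level plate at scrap_box z = 60 mm, from x = -140 to 0; it ends here in a sheer drop into the bin. Its near end (x = -140) is open.
- bin_floor (a point): Middle of the bin's floor, scrap_box x = 78, y = 0, z = 4 mm; the bin spans x = 0 to 157, y = -65 to 65.
Things that resemble listed ones, but are neither listed nor needed, are in the scene too. What is meant by the offcut is not black or purple, and is the smaller of those in its own colour.

How it is judged:
By the outcome, as a careful person would: the job done as asked, in the order asked, and still so for the second after the job is handed in, with the robot touching nothing.
It also fails if it takes over 42 s, if anything falls off the work surface, if the arm or the gripper's body presses on something with over 40 N, if the wrist force passes 120 N, or if a joint passes its speed limit or range.

## Working session

There is one attempt and no reset: what is moved stays moved. The work goes in short steps, Python scripts to look and compute and a shell command to move; the robot and the scene stay as the last step left them, time stands still between calls to the robot, and variables do not carry over. Pictures are saved under pics/ and viewed, at most 10 in all, crops included, and the job is handed in when it is done.

```bash
mkdir -p pics; ls; python3 - <<'E'
from rig import readout, cams
import cv2, numpy as np
s=readout.read_state(); print(s)
for n in ("scene","side"):
    c=cams.capture(n); cv2.imwrite(f"pics/{n}0.png",c["image"]); print(n,c["intrinsics"],c["xyz"],c["rotation"])
E
```

```text
pics
{'time_s': 0.0, 'joint_positions': array([ 6.44305500e+01,  3.02811787e+01,  8.21569588e+01, -2.14163871e-03,
        6.76879972e+01, -1.02272470e+01]), 'qvel': array([ 0.0515296 , -0.08579831,  0.03173091, -0.03887652, -0.01502782,
       -0.02035151]), 'tau': array([-1.24405702e-03, -4.40055907e+01, -1.76587254e+01,  6.31486997e-02,
        5.85576030e-02, -1.91385629e-04]), 'position': array([0.16502314, 0.6020569 , 0.22154473]), 'tcp_rot': array([[-9.64366393e-01,  2.64568734e-01, -9.18968032e-04],
       [ 2.64570089e-01,  9.64364384e-01, -2.00078153e-03],
       [ 3.56875804e-04, -2.17261792e-03, -9.99997576e-01]]), 'force': array([ 0.09675427,  0.54674853, -0.23707692]), 'moment': array([ 0.01446141, -0.0017416 , -0.00805587]), 'grasp_force': 0.0, 'opening': 0.9998561340836677}
scene [[472.06532779   0.         315.6898539 ]
 [  0.         472.06532779 235.19314668]
 [  0.           0.           1.        ]] [0.94051674 0.57381203 0.78223476] [[-0.7756248   0.4715839  -0.41954117]
 [ 0.63104672  0.56498697 -0.53157292]
 [-0.01364594 -0.67705121 -0.73580938]]
side [[548.46192981   0.         316.62570533]
 [  0.         548.46192981 239.64867668]
 [  0.           0.           1.        ]] [1.18713854 0.39177132 1.10691651] [[-0.48454802  0.71293873 -0.50688419]
 [ 0.87468479  0.40270397 -0.26973326]
 [ 0.01182099 -0.57406261 -0.81872607]]
```

View pics/scene0.png

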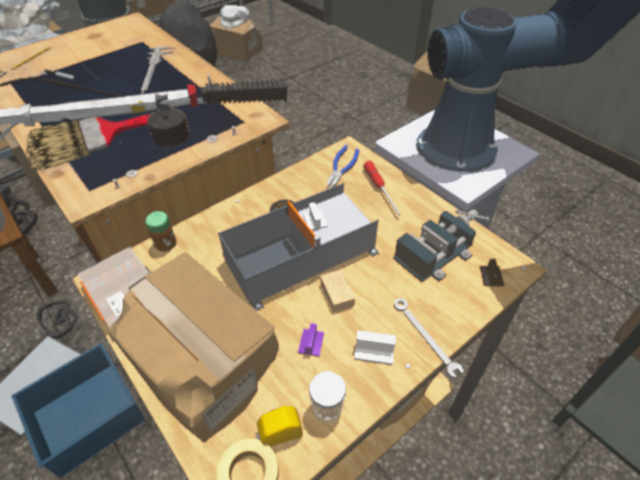

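View pics/side0.png

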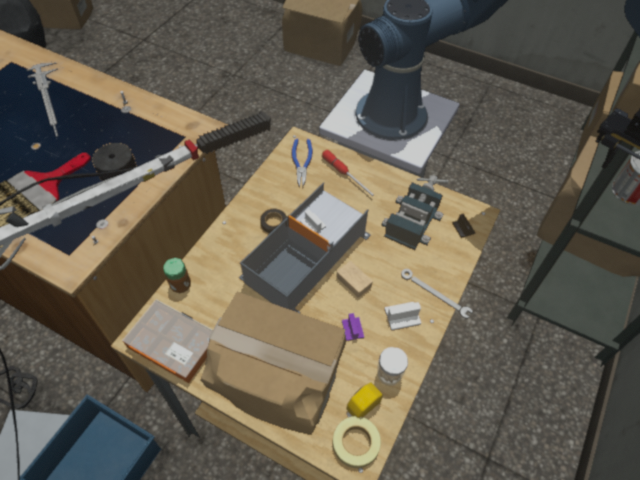

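The landing faces the robot: the flap is at scene (300,222) / side (307,232), and the offcut at scene (316,215) / side (315,220). The larger T at scene (375,347) is a decoy. I'll enlarge both views.

```bash
python3 - <<'E'
import cv2, numpy as np
a=cv2.imread("pics/scene0.png")[180:305,215:385]; b=cv2.imread("pics/side0.png")[180:310,235:375]
a=cv2.resize(a,None,fx=4.5,fy=4.5,interpolation=cv2.INTER_CUBIC); b=cv2.resize(b,None,fx=4.5,fy=4.5,interpolation=cv2.INTER_CUBIC)
cv2.imwrite("pics/sc.png",a);cv2.imwrite("pics/sd.png",b)
E
```

```text
(no output)
```

View pics/sc.png

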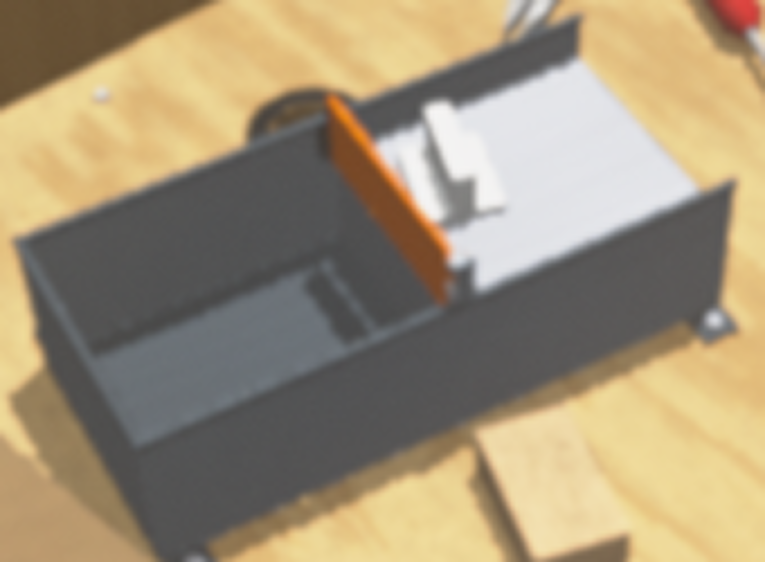

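View pics/sd.png

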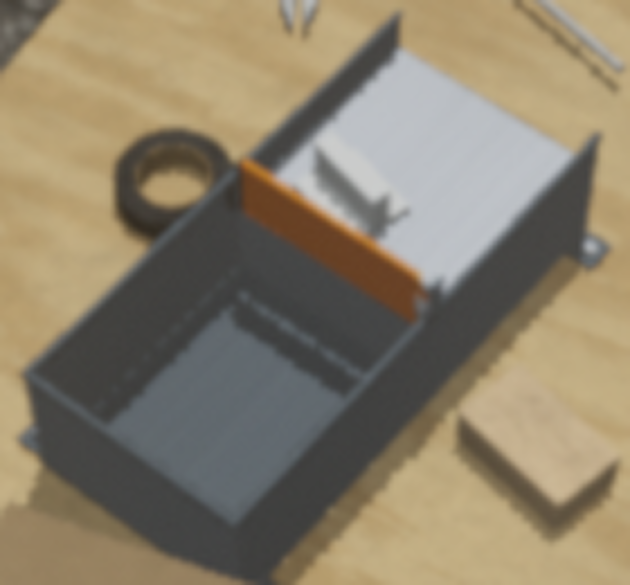

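In the enlarged views I can see the wall top corners, the flap's top edge and the web ends. I'll triangulate them.

```bash
cat > tri.py <<'E'
import numpy as np
C={'scene':(472.065,315.69,235.193,[0.94051674,0.57381203,0.78223476],[[-0.7756248,0.4715839,-0.41954117],[0.63104672,0.56498697,-0.53157292],[-0.01364594,-0.67705121,-0.73580938]]),
'side':(548.462,316.6257,239.6487,[1.18713854,0.39177132,1.10691651],[[-0.48454802,0.71293873,-0.50688419],[0.87468479,0.40270397,-0.26973326],[0.01182099,-0.57406261,-0.81872607]])}
def ray(n,uv):
    f,cx,cy,p,R=C[n]; d=np.array(R)@[(uv[0]-cx)/f,(uv[1]-cy)/f,1]; return np.array(p),d/np.linalg.norm(d)
def plane(n,uv,z):
    p,d=ray(n,uv); return p+d*(z-p[2])/d[2]
def tri(a,b):
    (p,d),(q,e)=ray('scene',a),ray('side',b)
    t=np.linalg.lstsq(np.c_[d,-e],q-p,rcond=None)[0]; return (p+t[0]*d+q+t[1]*e)/2
E
python3 - <<'E'
from tri import *
sc=lambda u,v:(u/4.5+215-.4,v/4.5+180-.4); sd=lambda u,v:(u/4.5+235-.4,v/4.5+180-.4)
P={'NR':((578,17),(400,13),.088),'NL':((735,182),(599,135),.088),'FR':((20,240),(28,373),.088),'FL':((140,447),(235,523),.088),
'flapfree':((332,97),(243,160),.107),'flaphinge':((452,255),(425,272),.107),'webR':((437,103),(325,142),.09),'webL':((463,180),(393,201),.09),'flangeNL':((505,208),(408,210),.063)}
W={}
for k,(a,b,z) in P.items():
    W[k]=(plane('scene',sc(*a),z)+plane('side',sd(*b),z))/2
    print(k,tri(sc(*a),sd(*b)).round(4),plane('scene',sc(*a),z)[:2].round(4),plane('side',sd(*b),z)[:2].round(4))
x=(W['FR']+W['FL']-W['NR']-W['NL']); L=np.linalg.norm(x)/2; x/=2*L
y=W['NL']-W['NR'];print('L',L,'Wd',np.linalg.norm(y),np.linalg.norm(W['FL']-W['FR']))
yaw=np.arctan2(x[1],x[0]); c=(W['FR']+W['FL']+W['NR']+W['NL'])/4
o=c-.010*x; print('yaw',np.degrees(yaw),'o',o)
R=np.array([[np.cos(yaw),np.sin(yaw)],[-np.sin(yaw),np.cos(yaw)]])
for k in W: print(k,(R@(W[k]-o)[:2]*1000).round(1))
E
```

```text
NR [ 0.3958 -0.0136  0.084 ] [ 0.3994 -0.0101] [ 0.3985 -0.0121]
NL [0.4155 0.1173 0.0814] [0.4198 0.1214] [0.4211 0.1192]
FR [ 0.6888 -0.0621  0.0824] [ 0.6903 -0.0573] [ 0.6921 -0.0594]
FL [0.7107 0.0691 0.0803] [0.7131 0.0746] [0.7143 0.0715]
flapfree [ 0.5362 -0.0291  0.1024] [ 0.5384 -0.0253] [ 0.5396 -0.027 ]
flaphinge [0.5576 0.0877 0.1083] [0.5583 0.0874] [0.5554 0.0869]
webR [ 0.4958 -0.003   0.0912] [ 0.4926 -0.0051] [ 0.4974 -0.0029]
webL [0.5214 0.0502 0.1007] [0.5155 0.0423] [0.5136 0.0464]
flangeNL [0.4931 0.0452 0.0581] [0.4955 0.0484] [0.497  0.0469]
L 0.2965475486992366 Wd 0.1331431399428039 0.13335527523217908
yaw -9.171636511052327 o [0.54620103 0.03256237 0.088     ]
NR [-138.4  -66.6]
NL [-138.1   66.6]
FR [157.6 -66.7]
FL [158.9  66.7]
flapfree [  2.3 -59.1]
flaphinge [ 1.8 55.6]
webR [-44.7 -44.3]
webL [-33.1   6.6]
flangeNL [-51.8   6.9]
```

Box and offcut measurements match the stated sizes:
- **Box:** yaw -9.2°, origin (0.546, 0.033).
- **Offcut:** box (-39, -19), yaw about 0.22 rad.

The plan is to turn the finger line 55° from box y, so the left finger leads by about 74 mm and opens the flap near the hinge. The right finger then pushes the web. I'm moving above the start pose now.

```bash
python3 -m inch '[[16,-27,0,-25,7.5],[16,-27,0,-25,7.5],[16,-27,0,-25,7.5],[16,-27,0,-25,7.5],[33,-55.1,0,-48.9,7.5],[33,-55.1,0,-48.9,7.5],[33,-55.1,0,-48.9,7.5],[33,-55.1,0,-48.9,7.5],[33,-55.1,0,-48.9,7.5],[33,-55.1,0,-48.9,7.5]]'; python3 -m inch '[[15,-25,0,-22,7.5],[15,-25,0,-22,7.5],[15,-25,0,-22,7.5],[15,-25,0,-22,7.5]]'
python3 -c "
from rig import readout;s=readout.read_state();print(s['position'],s['tcp_rot'][:,1],s['opening'],s['time_s'])"
```

```text
time_s: 0.93
position: [0.3795, 0.2432, 0.2224]
tcp_rot: [[-0.435, 0.901, -0.0], [0.901, 0.435, -0.0], [0.0, -0.0, -1.0]]
force: [0.9, 0.2, -0.4]
opening: 0.866
grasp_force: 0.0
time_s: 1.27
position: [0.4653, 0.1002, 0.2224]
tcp_rot: [[-0.061, 0.998, -0.0], [0.998, 0.061, 0.0], [0.0, -0.0, -1.0]]
force: [-0.1, 0.9, -0.2]
opening: 0.86
grasp_force: 0.0
[0.46528214 0.10017162 0.22239264] [ 9.98157262e-01  6.06784325e-02 -4.56259727e-04] 0.8601901713690808 1.2667
```

```bash
python3 -m inch '[[2,-3.4,0,22,7.5],[2,-3.4,0,22,7.5],[2,-3.4,0,22,7.5],[2,-3.4,0,22,7.5],[2,-3.4,0,22,7.5],[2,-3.4,0,22,7.5]]'
python3 - <<'E'
from rig import readout,cams
import cv2,numpy as np
s=readout.read_state();c=cams.capture("wrist");cv2.imwrite("pics/w0.png",c["image"])
print(s['position'],np.degrees(np.arctan2(s['tcp_rot'][1,1],s['tcp_rot'][0,1])),s['opening'],c["tool_from_camera"],c["intrinsics"])
np.savez("w0.npz",p=s['position'],R=s['tcp_rot'],T=c["tool_from_camera"],K=c["intrinsics"])
E
```

```text
time_s: 1.77
position: [0.4844, 0.0685, 0.2224]
tcp_rot: [[-0.433, 0.902, -0.001], [0.902, 0.433, 0.0], [0.0, -0.001, -1.0]]
force: [-0.1, 0.9, -0.0]
opening: 0.863
grasp_force: 0.0
[0.48440635 0.06851945 0.22237219] 25.642431986279668 0.8634813593568066 [[ 6.87699638e-04 -9.70560298e-01 -2.40857291e-01  6.60347719e-02]
 [ 9.99999609e-01  5.33714803e-04  7.04554013e-04  7.82505406e-04]
 [-5.55263051e-04 -2.40857681e-01  9.70560286e-01 -1.62226097e-01]
 [ 0.00000000e+00  0.00000000e+00  0.00000000e+00  1.00000000e+00]] [[359.31665294   0.         325.23226768]
 [  0.         359.31665294 241.16043141]
 [  0.           0.           1.        ]]
```

View pics/w0.png

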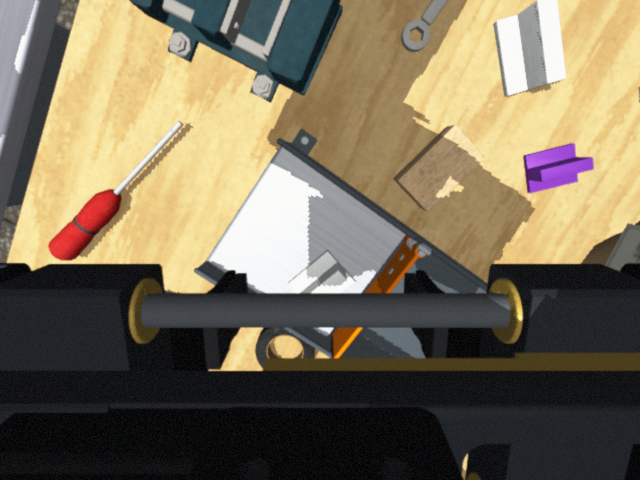

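The wrist view shows the near-left wall corner at (282,142), the near-right at (196,270), the hinge bracket near (423,248), the web's left end near (325,252)–(345,265), and the flange corner near (290,284). I'll check these with an enlarged crop.

```bash
python3 - <<'E'
import cv2
a=cv2.imread("pics/w0.png")[130:370,185:445]
cv2.imwrite("pics/w0c.png",cv2.resize(a,None,fx=2.5,fy=2.5,interpolation=cv2.INTER_CUBIC))
E
```

```text
(no output)
```

View pics/w0c.png

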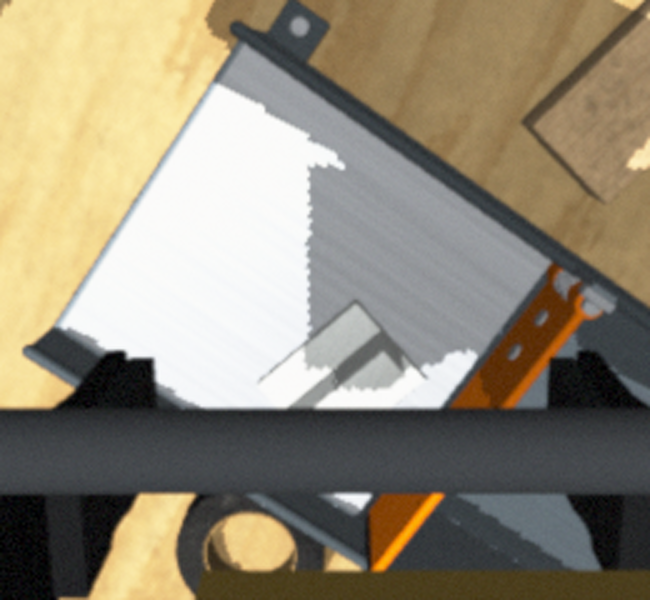

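```bash
python3 - <<'E'
import numpy as np
w=np.load("w0.npz"); K=w['K'];T=w['T'];R=w['R'];p=w['p']
o=np.array([.5462,.0326]);a=np.radians(-9.17);B=np.array([[np.cos(a),np.sin(a)],[-np.sin(a),np.cos(a)]])
for n,u,v,z in [('NL',235,26,.088),('NR',28,352,.088),('flaphinge',592,312,.107),('flapfree',375,568,.107),('flangeNL',357,302,.066),('flangeFL',425,378,.066),('flangeRearEdge',258,380,.066)]:
    d=R@T[:3,:3]@np.linalg.solve(K,[u/2.5+185-.3,v/2.5+130-.3,1]); c=p+R@T[:3,3]
    P=c+d*(z-c[2])/d[2]; print(n,P.round(4),(B@(P[:2]-o)*1000).round(1))
E
```

```text
NL [0.4193 0.1207 0.088 ] [-139.3   66.8]
NR [ 0.3987 -0.0102  0.088 ] [-138.8  -65.7]
flaphinge [0.5609 0.09   0.107 ] [ 5.4 59. ]
flapfree [ 0.5385 -0.023   0.107 ] [  1.3 -56.1]
flangeNL [0.4966 0.0502 0.066 ] [-51.8   9.4]
flangeFL [0.5325 0.0346 0.066 ] [-13.9  -0.2]
flangeRearEdge [0.4763 0.0067 0.066 ] [-64.9 -36.8]
```

The wrist view agrees within 2 mm. I'm shifting to the start pose and descending to z ≈ 71 mm.

```bash
python3 -m inch '[[1,-1.7,0,0,7.5],[1,-1.7,-4,0,7.5],[1,-1.7,-8,0,7.5],[1,-1.7,-11,0,7.5],[1,-1.7,-13,0,7.5],[1,-1.7,-14.5,0,7.5],[1,-1.7,-15.1,0,7.5],[1,-1.7,-15.1,0,7.5],[1,-1.7,-15.1,0,7.5]]'
python3 - <<'E'
from rig import cams
import cv2
c=cams.capture("scene");d=cams.capture("side")
a=cv2.resize(c["image"][150:300,215:395],None,fx=2.2,fy=2.2);b=cv2.resize(d["image"][150:300,215:395],None,fx=2.2,fy=2.2)
cv2.imwrite("pics/s1.png",cv2.hconcat([a,b]))
E
```

```text
time_s: 2.57
position: [0.4952, 0.0515, 0.0719]
tcp_rot: [[-0.435, 0.901, 0.0], [0.901, 0.435, -0.0], [-0.0, 0.0, -1.0]]
force: [0.3, -0.2, 0.6]
opening: 0.863
grasp_force: 0.0
```

View pics/s1.png

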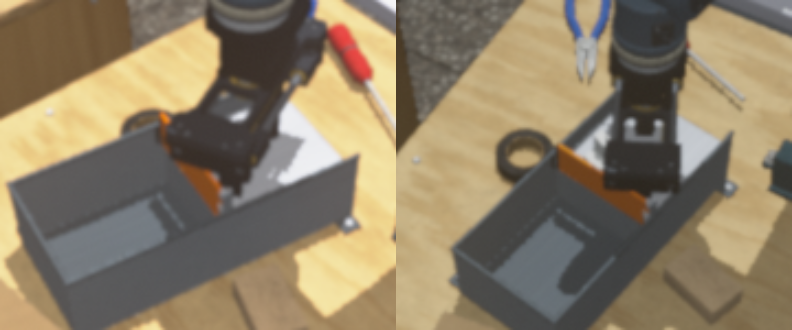

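The leading finger stands just before the flap near the hinge, at about (232,185) in the left half. I'm advancing 30 mm to open the flap before the other finger reaches the web.

```bash
python3 -m inch '[[0.5,-0.08,0,0,7.5],[1,-0.16,0,0,7.5],[1.5,-0.24,0,0,7.5],[1.9,-0.31,0,0,7.5],[2.3,-0.37,0,0,7.5],[2.6,-0.42,0,0,7.5],[3,-0.48,0,0,7.5],[3,-0.48,0,0,7.5],[3,-0.48,0,0,7.5]]'
python3 - <<'E'
from rig import cams
import cv2
c=cams.capture("scene");d=cams.capture("side")
a=cv2.resize(c["image"][150:300,215:395],None,fx=2.2,fy=2.2);b=cv2.resize(d["image"][150:300,215:395],None,fx=2.2,fy=2.2)
cv2.imwrite("pics/s2.png",cv2.hconcat([a,b]))
E
```

```text
time_s: 3.42
position: [0.522, 0.0467, 0.0712]
tcp_rot: [[-0.435, 0.9, -0.007], [0.9, 0.435, 0.001], [0.003, -0.006, -1.0]]
force: [-6.1, 0.0, 2.5]
opening: 0.86
grasp_force: 2.9
```

View pics/s2.png

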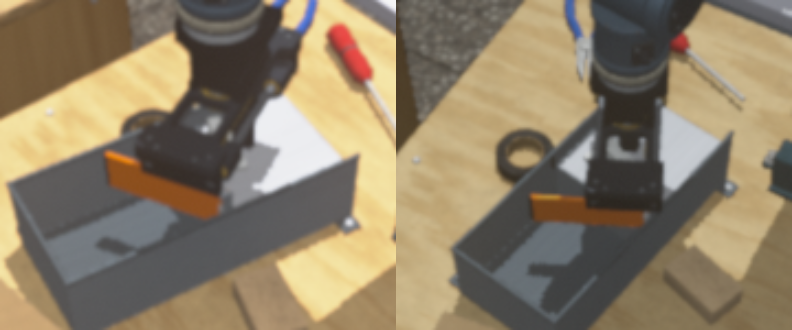

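The flap is open about 45°, held by the leading finger with about 6 N, and the trailing finger is almost at the web. I'll push on.

```bash
python3 -m inch '[[0.5,-0.08,0,0,7.5],[1,-0.16,0,0,7.5],[1.5,-0.24,0,0,7.5],[2,-0.32,0,0,7.5],[2.5,-0.4,0,0,7.5],[3,-0.48,0,0,7.5],[3.4,-0.55,0,0,7.5],[3.8,-0.61,0,0,7.5],[4,-0.65,0,0,7.5],[4,-0.65,0,0,7.5]]'
python3 - <<'E'
from rig import cams
import cv2
c=cams.capture("scene");d=cams.capture("side")
a=cv2.resize(c["image"][150:300,215:395],None,fx=2.2,fy=2.2);b=cv2.resize(d["image"][150:300,215:395],None,fx=2.2,fy=2.2)
cv2.imwrite("pics/s3.png",cv2.hconcat([a,b]))
E
```

```text
time_s: 4.35
position: [0.5637, 0.0391, 0.0713]
tcp_rot: [[-0.435, 0.901, -0.004], [0.901, 0.435, -0.001], [0.001, -0.004, -1.0]]
force: [-3.7, -1.9, 1.0]
opening: 0.862
grasp_force: 2.3
```

View pics/s3.png

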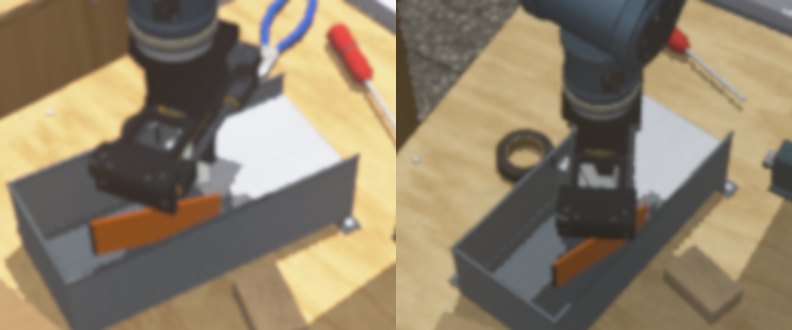

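The flap is nearly along the left wall and the offcut is in front of the trailing finger at about (205,172), near the edge. I'm continuing.

```bash
python3 -m inch '[[0.5,-0.08,0,0,7.5],[1,-0.16,0,0,7.5],[1.5,-0.24,0,0,7.5],[2,-0.32,0,0,7.5],[2.5,-0.4,0,0,7.5],[3,-0.48,0,0,7.5],[3.2,-0.51,0,0,7.5],[3.2,-0.51,0,0,7.5],[3.2,-0.51,0,0,7.5]]'
python3 - <<'E'
from rig import cams
import cv2
c=cams.capture("scene");d=cams.capture("side")
a=cv2.resize(c["image"][150:300,215:395],None,fx=2.2,fy=2.2);b=cv2.resize(d["image"][150:300,215:395],None,fx=2.2,fy=2.2)
cv2.imwrite("pics/s4.png",cv2.hconcat([a,b]))
E
```

```text
time_s: 5.2
position: [0.5982, 0.0345, 0.0717]
tcp_rot: [[-0.434, 0.901, 0.003], [0.901, 0.434, -0.0], [-0.002, 0.002, -1.0]]
force: [1.2, -2.8, -0.1]
opening: 0.863
grasp_force: 1.3
```

View pics/s4.png

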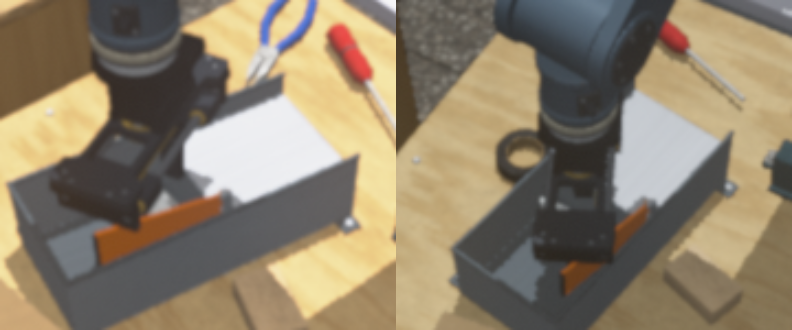

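The landing is clear, the flap is along the left wall, and a bright piece shows low in the bin at about (150,203). I'm retracting along the same line so the flap closes, then raising.

```bash
python3 -m inch '[[-1,0.16,0,0,7.5],[-2,0.32,0,0,7.5],[-3,0.48,0,0,7.5],[-4,0.64,0,0,7.5],[-5,0.8,0,0,7.5],[-6,0.96,0,0,7.5],[-7,1.12,0,0,7.5],[-8,1.28,0,0,7.5],[-8.8,1.41,0,0,7.5],[-9.5,1.52,0,0,7.5]]'
python3 -m inch '[[-0.6,0.1,0,0,7.5],[-1.1,0.18,0,0,7.5],[-1.5,0.24,0,0,7.5],[-1.5,0.24,0,0,7.5],[-1.5,0.24,3,0,7.5],[-1.5,0.24,7,0,7.5],[-1.5,0.24,11,0,7.5],[-1.5,0.24,15,0,7.5],[-1.5,0.24,18,0,7.5],[-1.5,0.24,18,0,7.5]]'
python3 -m inch '[[-3,6,3,0,7.5],[-4,10,4,0,7.5],[-6,14,5,0,7.5],[-7,18,5,0,7.5],[-8,22,5,0,7.5],[-8,22,5,0,7.5],[-8,22,5,0,7.5],[-8,22,5,0,7.5]]'
python3 - <<'E'
from rig import cams
import cv2,numpy as np
from tri import plane
o=np.array([.5462,.0326]);a=np.radians(-9.17);B=np.array([[np.cos(a),np.sin(a)],[-np.sin(a),np.cos(a)]])
for n in("scene","side"):
    im=cams.capture(n)["image"]; cv2.imwrite(f"pics/{n}5.png",im); old=cv2.imread(f"pics/{n}0.png")
    h=cv2.cvtColor(im,cv2.COLOR_BGR2HSV)
    for nm,m,z in(('orange',cv2.inRange(h,(5,170,100),(14,255,255)),.107),('bright',cv2.inRange(h,(0,0,140),(180,50,255)),.02),
      ('changed',(cv2.absdiff(im,old).max(2)>40).astype('uint8')*255,.02)):
        k,_,st,ce=cv2.connectedComponentsWithStats(m)
        for i in range(1,k):
            P=B@(plane(n,ce[i],z)[:2]-o)*1000
            if st[i,4]>12 and -150<P[0]<190 and abs(P[1])<120: print(n,nm,st[i],ce[i].round(1),P.round(0))
E
```

```text
time_s: 6.13
position: [0.5006, 0.0506, 0.0715]
tcp_rot: [[-0.434, 0.901, -0.001], [0.901, 0.434, 0.001], [0.001, -0.0, -1.0]]
force: [-0.5, 0.3, -0.3]
opening: 0.859
grasp_force: 0.0
time_s: 6.97
position: [0.4917, 0.052, 0.2582]
tcp_rot: [[-0.435, 0.9, 0.015], [0.901, 0.435, -0.002], [-0.008, 0.013, -1.0]]
force: [1.9, -0.7, 0.4]
opening: 0.863
grasp_force: 0.0
time_s: 7.63
position: [0.4061, 0.2738, 0.301]
tcp_rot: [[-0.438, 0.899, -0.0], [0.899, 0.438, -0.0], [-0.0, -0.0, -1.0]]
force: [0.8, -0.1, 0.5]
opening: 0.863
grasp_force: 0.0
scene orange [288 201  26  35  91] [299.2 217.4] [ 5. -5.]
scene bright [ 299  192   72   53 2088] [333.5 217.8] [-100.  -41.]
scene bright [272 227  21  26 313] [282.6 240. ] [ 31. -40.]
scene bright [372 248   6   5  20] [374.  250.4] [-123.   86.]
scene changed [309 202   7   5  27] [311.9 203.9] [ -80. -106.]
scene changed [309 208  18  24 154] [315. 222.] [-57. -52.]
scene changed [272 227  25  26 350] [283.3 240.1] [ 30. -39.]
side bright [ 296  191   67   54 1876] [329.3 216.8] [-106.  -22.]
side bright [278 240  21  19 250] [288.7 249.1] [ 32. -39.]
side changed [305 213  21  21 149] [313.4 224.2] [-63. -39.]
side changed [278 239  22  20 286] [288.5 248.7] [ 31. -40.]
```

Both views put the offcut on the bin floor at box (31, -40). The flap pixels are back to their starting state, nothing else has changed, and the arm is clear.

```bash
python3 -c "
from rig import bot; print(bot.hand_in())"
```

```text
the job is handed in; nothing more can be done
None
```

The offcut is in the bin, pushed through while one finger held the flap open; the flap closed behind it, nothing near the box was disturbed, and I handed the job in after about 8 s of robot time.

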